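# Put the paste tin away and snap the case shut

### The arm

A 6-joint arm with a two-finger parallel gripper is mounted at the origin on a cart in front of the work surface, level with it; the furniture and walls round the work are solid. World frame = base frame: x ahead of the robot, y to its left, z up, the work surface at z = 0. Lengths are in m, angles in rad, forces in N, time in s.
With the tool pointing down it reaches from about 0.35 to 0.85 m from the base axis. Payload 8.1 kg.
Tool frame: the origin (TCP) lies between the finger pads; the fingertips stand 14 mm ahead of it and the grasp point (between the pads) lies 5 mm behind it; z points along the fingers, y is the line along which they close (so a half turn about z gives the same grasp; the last joint's range is limited). The gripper opens to 93 mm and grips with 3 to 60 N. Pads are 15 mm wide; open, the fingers measure 128 mm over their backs; the gripper's body (75 mm by 188 mm) begins 65 mm behind the grasp point.
Start: joints at [-1.416, 0.13, 1.488, -0, 1.523, -0.085], TCP at [0.143, -0.583, 0.194] pointing down, gripper open.
Joint ranges: [-2.96, 2.96], [-0.89, 2.26], [0.02, 2.5], [-1.34, 4.48], [0, 2.73], [-2.66, 2.66]. Speed limits (rad/s): [2.39, 2.39, 2.79, 3.14, 3.14, 3.14].

### API

Orientations are given as a rotation vector (axis times angle).
In Python, from plant import robot gives the robot as it stands.
- The arm moves only by the tool arm_command, never from a script. Its argument "targets" is a list of rows, each an object of numbers: "x", "y", "z": the shift along the world's x, y, z in units of 500 mm (1.0 is 500 mm); "rx", "ry", "rz": the turn, a rotation vector about the world's x, y, z in units of 2 rad (1.0 is 2 rad); "claw": the closure in counts, from 0 (fully open) to 255 (shut). In form: [{"x": .., "y": .., "z": .., "rx": .., "ry": .., "rz": .., "claw": ..}, ...]. A call has 1 to 10 rows; each row is the pose to reach, as a shift and turn from the pose commanded when the call began; what a row does not reach only later rows make up. A row lasts 1/12 s, in which the tool goes at most 41.7 mm and 7.16 degrees, less where a joint would pass 70% of its speed; a pose out of reach is approached as far as the arm can. A call with a number of a shift or a turn outside -1 to 1 is refused whole. A call with a gripper value outside its range is refused whole. The fingers move at their own pace and stop on an object; "squeeze" is the grip in N (left out, the last holds). Time passes only in rows, so rows that repeat a pose let the fingers close. It gives the time, the measured TCP pose, the force, the opening and the grip force at its end, in the units of the state.
- robot.read_state(): the state, without advancing time (a new reading comes with each control period).
- robot.read_camera(name): name is "scene" or "side" or "wrist"; returns (picture, depth): 400x640x3 uint8, red, green, blue; 400x640 float32, m along the optical axis (not along the pixel's ray), 0 where there is no reading.
- robot.get_calibration(name): a dict with "intrinsics" (3x3 intrinsics, pixels), "origin" and "orientation" of the camera in the world. Camera axes: x right, y up, looking along -z (the intrinsics and any distortion apply to the point x, -y, -z); pixel columns grow to the right and rows downward; lengths in m; the calibration is good to about 2 mm. A picture is of the moment at which its call begins: read the wrist's pose just before it. get_calibration takes no time and is no camera call; for the wrist camera it gives the pose at the moment of the call.
- robot.close_job(): hands the job in; it is judged then, once.
The state is a dict: "t": time; "q": joint angles; "dq": joint speeds; "joint_torque": joint torques, N m; "tool_pos": TCP position; "orientation": TCP orientation; "force": force on the tool from outside, world axes, zero at the start; "wrist_torque": the same for the moment, N m; "opening": finger opening in m; "gripper_force": force on a finger pad.
Only numpy, scipy, OpenCV 4.12 (cv2) and the standard library are available. Lean on these libraries where they do the work, as an engineer would, in place of code of your own. Each camera call takes 0.05 s, during which the arm holds its last target. There are 200 camera calls.

### The job

Set the flat white tin down flat in the larger, empty compartment of the open blue parts case under the little shelf; lower it in, do not drop it. Then swing the grey lid over and press its far edge down until the orange tab snaps in behind the far rim and the lid lies fully flush; press firmly but do not crush it. Leave the blue spool and the dropper bottle beside the shelf where they stand, and take the gripper away.

Things in the scene. Friction and masses are not known exactly. Their poses are not given: they have to be found in the camera images.
- paste_tin: flat round tin, white with a gold label on its lid, 45 mm across, 18 mm high, 50 g, loose, lying flat on the bench; origin at the centre of its underside, z up
- case: blue open parts case, fixed to the bench, outside 114 mm (its x) by 170 mm (its y) by 50 mm high, walls and floor 4 mm; origin at the centre of its underside; its x points away from the robot, y to the left, z up. A 3 mm wide, 12 mm high divider runs along x at y = -30 mm; the smaller compartment (y < -31 mm) holds a red USB stick and a small thumb stick
- tin_place (a point): on the floor of the larger, empty compartment, near its middle, 4 mm above the bench; the compartment measures 106 mm in x by 110 mm in y (case y = -28 to +81 mm), this point is at case x = +8, y = +24 mm; axes as the case's
- case_hinge (a point): middle of the lid's hinge line, along the case's y on top of the near wall (the robot's side), 52 mm above the bench; axes as the case's
- case_lid (a joint): lid angle, rad: 0 = shut flush, 1.57 = upright, 2.1 to 2.4 at the start = laid open toward the robot, its free edge in the air before the case; 2.9 is its stop. A stiff hinge (0.1 N m): it stays where it is left and does not fall. At about 0.09 the tab meets the lip; about 12 N straight down at the press spot snaps it through (at about 0.06), then the lip holds it
- lid_edge (a point): middle of the lid's free edge, at mid thickness; the grey lid is a plate 115 mm from hinge to free edge, 168 mm wide, 4 mm thick, 80 g; x points from the hinge to the free edge, z out of its outer face
- press_spot (a point): on the lid's outer face over the tab, 11 mm short of the free edge, marked by four orange ribs; axes as lid_edge
- case_tab (a joint): bending of the orange spring tab (34 mm wide, 25 mm long with a ramped hook, standing off the lid's inner face 13 mm short of its free edge), rad: 0 = relaxed, positive = bent toward the hinge while it rides over the lip (up to about 0.2); springs back to 0 when it has snapped through
- riser_edge (a point): middle of the lower front edge of a fixed shelf board, 238 mm above the bench, about 50 mm beyond the hinge line: it overhangs the case's far half, so the tool must lean, fingers pointing away from the robot, to work in the case or on the shut lid's far edge. The lid swings clear below it. x points away from the robot
- wick_spool: bystander: flat blue spool, 52 mm across, 12 mm high, loose, origin at the centre of its underside; it and the tin stand on opposite sides of the shelf, either way round
- drip_bottle: bystander: white dropper bottle with blue spout, 33 mm across, 92 mm high, loose, upright beside the shelf's left leg; origin at the centre of its underside
- case_lip (a point): middle of a round lip, 5 mm thick and 45 mm long in y, half sunk in the case's far wall, its top 4 mm below the rim and it stands 3 mm proud of the wall: the tab must snap through below it; axes as the case's
- riser: the fixed shelf: board 260 mm wide, 150 mm deep, with reels and a small black box on top (to 290 mm high), two dark legs at its ends 85 to 145 mm behind the front edge; origin on the bench below the middle of the front edge, x away from the robot, y left, z up
There are look-alikes about, which are no part of the job. Several things have the shape of the paste_tin; the one meant has the colours described above.

How it is judged:
On the way, in this order (a step that is already met when the one before it is completed fails the run):
1. the tin lies flat and released in the larger compartment while the lid is still open (z of paste_tin in the frame of case below 0.01 m and y of paste_tin in the frame of case between -0.012 and 0.066 m and x of paste_tin in the frame of case between -0.04 and 0.04 m and angle between paste_tin's own z axis and vertical below 0.12 rad and contact force between the fingers and paste_tin below 0.05 N and value of joint case_lid above 1.2 rad), for 0.2 s.
2. the lid is down on the rim and the tab has snapped in below the lip (value of joint case_lid below 0.035 rad and value of joint case_tab below 0.06 rad), for 0.2 s.
At the end, for the whole second after the job is handed in: The lid is shut to within 0.035 rad (4 mm at its edge) with the tab sprung back (within 0.06 rad) below the lip, the tin lies at rest and flat (within 0.12 rad) on the floor of the larger compartment, and the spool and the bottle are within 30 mm of where they stood (all of step 2 and z of paste_tin in the frame of case below 0.01 m and y of paste_tin in the frame of case between -0.012 and 0.066 m and x of paste_tin in the frame of case between -0.04 and 0.04 m and angle between paste_tin's own z axis and vertical below 0.12 rad and linear speed of paste_tin below 0.02 m/s and distance of each of wick_spool, drip_bottle from where it was at the start of the episode below 0.03 m); the robot touches nothing.
It fails at once if the tin is dropped into the case (faster than 0.6 m/s at the floor, a fall of about 20 mm) (horizontal distance between paste_tin and case below 0.07 m and z of paste_tin in the frame of case below 0.02 m and linear speed of paste_tin above 0.6 m/s).
It fails at once if the case or its lid is pressed with more than 60 N (contact force between any of the fingers, the arm and case above 60 N).
It fails at once if the spool or the bottle is pushed more than 30 mm or the bottle tipped over (distance of any of wick_spool, drip_bottle from where it was at the start of the episode above 0.03 m or angle between drip_bottle's own z axis and vertical above 0.5 rad).
It also fails if it takes over 64 s, if anything falls off the work surface, if the arm or the gripper's body presses on something with over 40 N, if the wrist force passes 120 N, or if a joint passes its speed limit or range.

## Working session

There is one attempt and no reset: what is moved stays moved. The work goes in short steps, Python scripts to look and compute and a tool call to move; the robot and the scene stay as the last step left them, time stands still between calls to the robot, and variables do not carry over. Pictures are saved under pics/ and viewed, at most 10 in all, crops included, and the job is handed in when it is done.

Besides the shell and the picture viewer there is one more tool, called after "Emit:" as name(argument=value, ...), one argument or row to a line, values as JSON. arm_command: Moves the arm, as the interface text tells. Shifts and turns lie within -1 to 1; 1 stands for 500 mm of shift or 2 rad of turn. Its arguments: {"type":"object","properties":{"targets":{"type":"array","items":{"type":"object","properties":{"x":{"type":"number","minimum":-1,"maximum":1},"y":{"type":"number","minimum":-1,"maximum":1},"z":{"type":"number","minimum":-1,"maximum":1},"rx":{"type":"number","minimum":-1,"maximum":1},"ry":{"type":"number","minimum":-1,"maximum":1},"rz":{"type":"number","minimum":-1,"maximum":1},"claw":{"type":"number"}}}},"squeeze":{"type":"number"}},"required":["targets"]}

```bash
mkdir -p pics; ls; cat > h.py <<'E'
import numpy as np, cv2
from plant import robot
from scipy.spatial.transform import Rotation as R
def snap(n,f):
    c=robot.get_calibration(n); p,d=robot.read_camera(n)
    cv2.imwrite(f'pics/{f}.png',p[:,:,::-1]); np.savez(f'pics/{f}.npz',p=p,d=d,K=c['intrinsics'],o=c['origin'],R=c['orientation'],)
    return c
def rot(o):
    o=np.array(o,float); return o if o.shape==(3,3) else (R.from_rotvec(o).as_matrix() if o.size==3 else R.from_quat(o).as_matrix())
def cloud(f):
    z=np.load(f'pics/{f}.npz'); d=z['d'];K=z['K'];v,u=np.mgrid[:d.shape[0],:d.shape[1]]
    P=np.stack([(u-K[0,2])/K[0,0]*d,-(v-K[1,2])/K[1,1]*d,-d],-1)
    W=P@rot(z['R']).T+z['o']; W[d==0]=np.nan; return W,z['p']
E
python3 - <<'E'
from h import *
for n in ('scene','side'): print(n,snap(n,n+'0'))
a=[cv2.imread(f'pics/{n}0.png') for n in('scene','side')]
s=robot.read_state();print(s['tool_pos'],s['orientation'],s['t'],s['opening'])
E
```

```text
pics
scene {'intrinsics': array([[401.48700644,   0.        , 313.14556143],
       [  0.        , 401.48700644, 196.91244762],
       [  0.        ,   0.        ,   1.        ]]), 'origin': array([ 0.26656361, -0.55641912,  0.67356721]), 'orientation': array([ 0.9128055 , -0.22116234, -0.42060974])}
side {'intrinsics': array([[374.34004463,   0.        , 318.56755814],
       [  0.        , 374.34004463, 194.42007351],
       [  0.        ,   0.        ,   1.        ]]), 'origin': array([0.46611769, 0.71433556, 0.72712649]), 'orientation': array([ 0.11237347, -1.2391249 , -2.71423894])}
[ 0.14244056 -0.58226392  0.19317227] [-3.11734673e+00 -3.75577286e-01  1.47169116e-04] 0.1 0.09310475176242772
```

View pics/scene0.png

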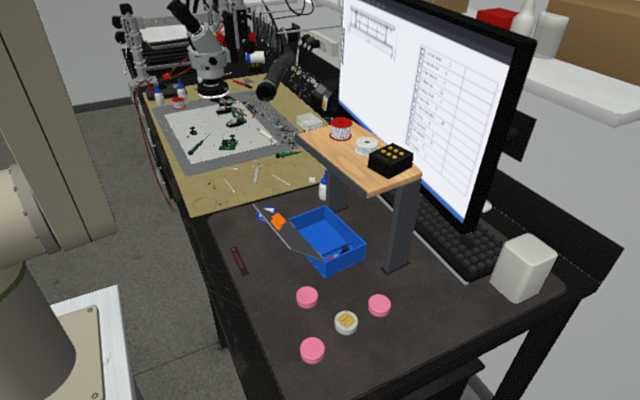

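View pics/side0.png

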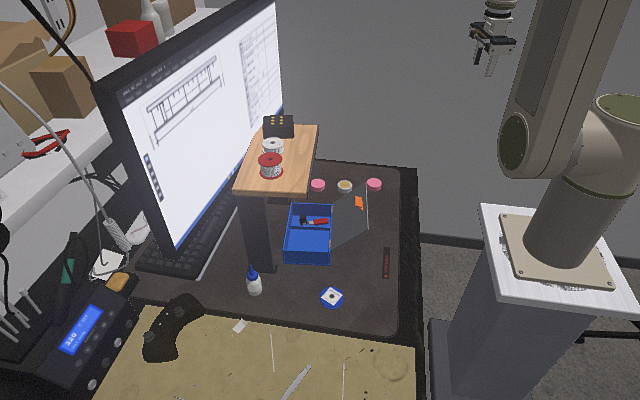

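The scene image shows four tin shapes: pink at (307,297), (379,306) and (312,351), and white with a gold label at (346,322). Only the last matches the description. The case is at about (328,240), with its lid leaning toward the robot. The side image shows the spool at (332,297) and the bottle at (254,282).

```bash
python3 - <<'E'
from h import *
im=cv2.imread('pics/scene0.png')[190:370,230:430]
cv2.imwrite('pics/crop.png',cv2.resize(im,None,fx=3.2,fy=3.2,interpolation=cv2.INTER_CUBIC))
np.set_printoptions(precision=4,suppress=True)
for f in('scene0','side0'):
    W,p=cloud(f); hsv=cv2.cvtColor(p,cv2.COLOR_RGB2HSV); H,S,V=[hsv[...,i].astype(int) for i in range(3)]
    ok=np.isfinite(W[...,0])&(W[...,0]<1.3)
    def st(n,m):
        m=m&ok
        if m.sum()>5:
            q=W[m]; print(f,n,m.sum(),'min',np.percentile(q,2,0),'max',np.percentile(q,98,0),'med',np.median(q,0))
    reg=np.zeros(ok.shape,bool)
    def box(a,b,c,d): r=np.zeros(ok.shape,bool); r[b:d,a:c]=1; return r
    Z=W[...,2]
    if f=='scene0':
        st('tin top',box(330,305,362,340)&(Z>.012)); st('wood',box(295,120,425,195)&(Z>.225)&(Z<.26)&(H>5)&(H<25)&(S>60))
        B=box(280,200,370,280)
    else:
        st('tintop',box(335,177,353,195)&(Z>.012)); st('wood',box(230,110,320,200)&(Z>.225)&(Z<.26)&(H>5)&(H<25)&(S>60))
        st('spool',box(315,283,350,312)&(Z>.006)); st('bottle',box(240,262,266,300)&(Z>.03)); B=box(280,200,335,268)
        st('leg',box(235,190,285,275)&(Z>.02)&(Z<.2)&(V<90)&(S<90))
    blue=B&(H>100)&(H<125)&(S>120)
    st('blue',blue); rim=blue&(Z>.044)&ok
    st('rim',rim)
    if rim.sum()>5: print(cv2.minAreaRect((W[rim][:,:2]*1000).astype(np.float32)))
    L=(box(275,205,330,265) if f=='scene0' else box(325,180,372,252))&(S<60)&ok&(Z>.04)
    st('lid',L)
    if L.sum()>20:
        q=W[L]; c=np.median(q,0); k=np.ones(len(q),bool)
        for _ in range(6):
            c=q[k].mean(0); n=np.linalg.svd(q[k]-c)[2][2]; k=abs((q-c)@n)<.004
        print('plane',c,n,k.sum(),q[k].min(0),q[k].max(0))
        for zz in np.arange(.05,.16,.02):
            g=q[k][abs(q[k][:,2]-zz)<.006]; 
            if len(g): print('  z',round(zz,2),g.mean(0),g[:,1].min(),g[:,1].max())
E
```

```text
scene0 tin top 379 min [ 0.5222 -0.1743  0.0133] max [ 0.5633 -0.1335  0.0199] med [ 0.5424 -0.1548  0.0174]
scene0 wood 3075 min [ 0.5977 -0.0796  0.2445] max [0.7387 0.1711 0.258 ] med [0.6444 0.0244 0.2557]
scene0 blue 3069 min [ 0.5561 -0.0255  0.0009] max [0.6698 0.1497 0.051 ] med [0.6228 0.0637 0.0147]
scene0 rim 420 min [ 0.549  -0.0257  0.0443] max [0.6716 0.1503 0.058 ] med [0.6334 0.0472 0.0487]
((607.4917602539062, 63.840057373046875), (119.13037872314453, 173.72813415527344), 6.025716781616211)
scene0 lid 676 min [ 0.4757 -0.0326  0.0601] max [0.5529 0.1047 0.1322] med [0.5164 0.0103 0.0937]
plane [0.5151 0.0168 0.0952] [0.6856 0.0691 0.7247] 676 [ 0.4726 -0.0351  0.0563] [0.5577 0.1357 0.1337]
  z 0.07 [0.5396 0.0351 0.0701] -0.029441421991683647 0.13460641150809738
  z 0.09 [0.5199 0.0214 0.0902] -0.030785762096604108 0.08789324249141339
  z 0.11 [0.5011 0.0053 0.1098] -0.03308641988046146 0.058959717466131156
  z 0.13 [ 0.4804 -0.0052  0.1297] -0.03509333582555463 0.030294169228631707
side0 tintop 151 min [ 0.5099 -0.1694  0.0131] max [ 0.562  -0.0158  0.102 ] med [ 0
[... 582 characters left out ...]
4] med [0.6146 0.1023 0.0486]
((607.230712890625, 66.2298583984375), (114.21653747558594, 172.6709747314453), 6.352525234222412)
side0 lid 1686 min [ 0.4657 -0.0242  0.0548] max [0.5521 0.1381 0.1318] med [0.5095 0.0703 0.0935]
plane [0.5089 0.0647 0.0938] [0.6869 0.0759 0.7228] 1685 [ 0.4596 -0.0324  0.0504] [0.5607 0.1431 0.1337]
  z 0.05 [0.5498 0.0686 0.0541] -0.021214224526761027 0.14239877477629048
  z 0.07 [0.5339 0.0649 0.07  ] -0.02666079430608803 0.14137788214022773
  z 0.09 [0.5128 0.0646 0.0901] -0.030085993162546676 0.13902162898543458
  z 0.11 [0.4914 0.0714 0.1099] -0.02983169178659928 0.1381412088543088
  z 0.13 [0.4727 0.0576 0.1289] -0.032350549597884415 0.13570399185547144
```

View pics/crop.png

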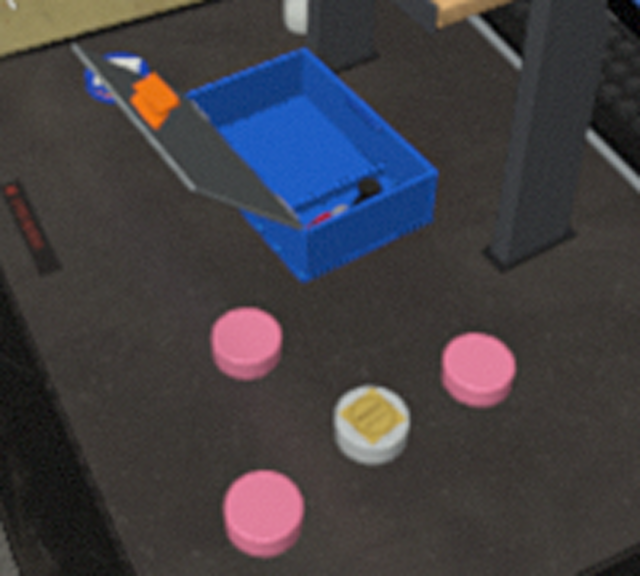

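The crop confirms the white tin with the gold label, at world (0.5425, -0.155). The case is centred at (0.607, 0.065) with 6.2° yaw, and the lid is at about 2.38 rad. Next I'll compute the approach and the neighbouring tins.

```bash
cat >> h.py <<'E'
PSI=np.radians(6.2); C=np.array([.6073,.065,0])
def case(x,y,z): return C+[x*np.cos(PSI)-y*np.sin(PSI),x*np.sin(PSI)+y*np.cos(PSI),z]
def tool(tau):
    t=np.radians(tau); z=np.array([np.sin(t)*np.cos(PSI),np.sin(t)*np.sin(PSI),-np.cos(t)]); y=np.array([np.sin(PSI),-np.cos(PSI),0])
    return np.stack([np.cross(y,z),y,z],1)
def rel(p,tau,base=None):
    s=robot.read_state(); bp,bR=(np.array(s['tool_pos']),rot(s['orientation'])) if base is None else (base[0],tool(base[1]))
    d=(np.array(p)-bp)/.5; r=R.from_matrix(tool(tau)@bR.T).as_rotvec()/2
    print('x %.4f y %.4f z %.4f rx %.4f ry %.4f rz %.4f'%(*d,*r))
E
python3 - <<'E'
from h import *
W,p=cloud('scene0')
for u,v in((307,294),(379,303),(312,347)): print(np.nanmedian(W[v-3:v+4,u-5:u+6].reshape(-1,3),0).round(3))
rel([.539,-.155,.10],22)
E
```

```text
[ 0.502 -0.064  0.017]
[ 0.623 -0.148  0.018]
[ 0.458 -0.177  0.018]
x 0.7931 y 0.8545 z -0.1863 rx 0.0324 ry -0.1893 rz -0.0651
```

Emit:
arm_command(
  targets=[
    {"x":0.793,"y":0.854,"z":-0.1,"rx":0.0324,"ry":-0.1893,"rz":-0.0651,"claw":70},
    {"x":0.793,"y":0.854,"z":-0.1,"rx":0.0324,"ry":-0.1893,"rz":-0.0651,"claw":70},
    {"x":0.793,"y":0.854,"z":-0.1,"rx":0.0324,"ry":-0.1893,"rz":-0.0651,"claw":70},
    {"x":0.793,"y":0.854,"z":-0.1,"rx":0.0324,"ry":-0.1893,"rz":-0.0651,"claw":70},
    {"x":0.793,"y":0.854,"z":-0.1,"rx":0.0324,"ry":-0.1893,"rz":-0.0651,"claw":70},
    {"x":0.793,"y":0.854,"z":-0.1,"rx":0.0324,"ry":-0.1893,"rz":-0.0651,"claw":70},
    {"x":0.793,"y":0.854,"z":-0.1,"rx":0.0324,"ry":-0.1893,"rz":-0.0651,"claw":70},
    {"x":0.793,"y":0.854,"z":-0.1,"rx":0.0324,"ry":-0.1893,"rz":-0.0651,"claw":70},
    {"x":0.793,"y":0.854,"z":-0.1,"rx":0.0324,"ry":-0.1893,"rz":-0.0651,"claw":70},
    {"x":0.793,"y":0.854,"z":-0.1,"rx":0.0324,"ry":-0.1893,"rz":-0.0651,"claw":70},
  ],
)

```text
t: 0.93
tool_pos: [0.4257, -0.2769, 0.1582]
orientation: [-3.061, -0.164, -0.595]
force: [1.1, -0.9, -0.3]
opening: 0.0673
gripper_force: 0.0
```

```bash
python3 - <<'E'
from h import *
s=robot.read_state(); print(s['t'],s['q'],s['tool_pos'])
rel([.539,-.155,.08],22)
E
```

```text
0.9333 [-0.94209327 -0.39870539  2.0895218   0.34637319  1.26855912  0.44781218] [ 0.42571896 -0.27689872  0.1581566 ]
x 0.2266 y 0.2438 z -0.1563 rx 0.0008 ry 0.0001 rz 0.0006
```

Emit:
arm_command(
  targets=[
    {"x":0.2266,"y":0.2438,"z":-0.1563,"rx":0.0008,"rz":0.0006,"claw":70},
    {"x":0.2266,"y":0.2438,"z":-0.1563,"rx":0.0008,"rz":0.0006,"claw":70},
    {"x":0.2266,"y":0.2438,"z":-0.1563,"rx":0.0008,"rz":0.0006,"claw":70},
    {"x":0.2266,"y":0.2438,"z":-0.1563,"rx":0.0008,"rz":0.0006,"claw":70},
    {"x":0.2266,"y":0.2438,"z":-0.1563,"rx":0.0008,"rz":0.0006,"claw":70},
    {"x":0.2266,"y":0.2438,"z":-0.1563,"rx":0.0008,"rz":0.0006,"claw":70},
    {"x":0.2266,"y":0.2438,"z":-0.1563,"rx":0.0008,"rz":0.0006,"claw":70},
    {"x":0.2266,"y":0.2438,"z":-0.1563,"rx":0.0008,"rz":0.0006,"claw":70},
  ],
)

```text
schema error: expected keys x, y, z, rx, ry, rz, claw
```

```bash
python3 - <<'E'
from h import *
snap('wrist','w1'); W,p=cloud('w1')
hsv=cv2.cvtColor(p,cv2.COLOR_RGB2HSV); Z=W[...,2]
m=(Z>.014)&(Z<.024)&(np.hypot(W[...,0]-.5425,W[...,1]+.155)<.035)&(hsv[...,1]<255)
q=W[m]; print(m.sum(), q.min(0),q.max(0),cv2.minEnclosingCircle((q[:,:2]*1000).astype(np.float32)))
rel([.539,-.155,.0175],22); s=robot.read_state();print(s['tool_pos'],s['force'],s['t'],s['q'])
E
```

```text
1074 [ 0.52004806 -0.17396327  0.01401096] [ 0.56412265 -0.12950694  0.01837822] ((542.607666015625, -152.1482696533203), 22.987491607666016)
x 0.2180 y 0.2304 z -0.2802 rx -0.0014 ry 0.0009 rz -0.0025
[ 0.43002185 -0.27019582  0.15759947] [ 2.95175956  3.51834728 -0.48609037] 0.9833 [-0.92816543 -0.39921242  2.09148502  0.34885623  1.26714871  0.45535293]
```

View pics/w1.png

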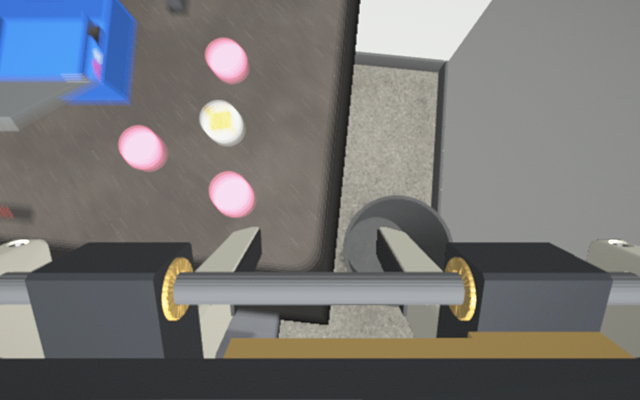

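The wrist image shows the tin at (222,122) between the three pink ones. It measures (0.5426, -0.152), which agrees with the scene camera. The move was refused because a key was missing, so I'll send it again.

Emit:
arm_command(
  targets=[
    {"x":0.217,"y":0.23,"z":-0.156,"rx":0,"ry":0,"rz":0,"claw":70},
    {"x":0.217,"y":0.23,"z":-0.156,"rx":0,"ry":0,"rz":0,"claw":70},
    {"x":0.217,"y":0.23,"z":-0.156,"rx":0,"ry":0,"rz":0,"claw":70},
    {"x":0.217,"y":0.23,"z":-0.156,"rx":0,"ry":0,"rz":0,"claw":70},
    {"x":0.217,"y":0.23,"z":-0.156,"rx":0,"ry":0,"rz":0,"claw":70},
    {"x":0.217,"y":0.23,"z":-0.156,"rx":0,"ry":0,"rz":0,"claw":70},
    {"x":0.217,"y":0.23,"z":-0.156,"rx":0,"ry":0,"rz":0,"claw":70},
    {"x":0.217,"y":0.23,"z":-0.156,"rx":0,"ry":0,"rz":0,"claw":70},
  ],
)

```text
t: 1.65
tool_pos: [0.5333, -0.1649, 0.0812]
orientation: [-3.062, -0.165, -0.596]
force: [-0.7, -0.3, 0.5]
opening: 0.0676
gripper_force: 0.0
```

```bash
python3 - <<'E'
from h import *
snap('wrist','w2'); W,p=cloud('w2')
Z=W[...,2]
m=(Z>.0145)&(Z<.024)&(np.hypot(W[...,0]-.5425,W[...,1]+.154)<.03)
q=W[m]; print(m.sum(), q.min(0),q.max(0),cv2.minEnclosingCircle((q[:,:2]*1000).astype(np.float32)))
rel([.539,-.154,.0175],22); s=robot.read_state();print(s['tool_pos'],s['force'],s['t'],s['q'])
E
```

```text
2014 [ 0.52043568 -0.1739487   0.01450692] [ 0.56490876 -0.12924885  0.01893358] ((542.5824584960938, -151.6482391357422), 22.47423553466797)
x 0.0111 y 0.0226 z -0.1282 rx 0.0013 ry 0.0005 rz 0.0010
[ 0.53343598 -0.1653014   0.08158269] [0.7306795  0.41426587 0.29677424] 1.7 [-0.5607544  -0.24700161  2.11673497  0.28063133  0.98083579  0.78073046]
```

Emit:
arm_command(
  targets=[
    {"x":0.0115,"y":0.0258,"z":-0.03,"rx":0.001,"ry":0,"rz":0.001,"claw":70},
    {"x":0.0115,"y":0.0258,"z":-0.06,"rx":0.001,"ry":0,"rz":0.001,"claw":70},
    {"x":0.0115,"y":0.0258,"z":-0.09,"rx":0.001,"ry":0,"rz":0.001,"claw":70},
    {"x":0.0115,"y":0.0258,"z":-0.115,"rx":0.001,"ry":0,"rz":0.001,"claw":70},
    {"x":0.0115,"y":0.0258,"z":-0.128,"rx":0.001,"ry":0,"rz":0.001,"claw":70},
    {"x":0.0115,"y":0.0258,"z":-0.128,"rx":0.001,"ry":0,"rz":0.001,"claw":70},
    {"x":0.0115,"y":0.0258,"z":-0.128,"rx":0.001,"ry":0,"rz":0.001,"claw":70},
  ],
)

```text
t: 2.28
tool_pos: [0.5392, -0.1518, 0.0171]
orientation: [-3.059, -0.166, -0.595]
force: [0.8, 0.6, -0.3]
opening: 0.0673
gripper_force: 0.0
```

Emit:
arm_command(
  targets=[
    {"x":0,"y":0,"z":0,"rx":0,"ry":0,"rz":0,"claw":200},
    {"x":0,"y":0,"z":0,"rx":0,"ry":0,"rz":0,"claw":200},
    {"x":0,"y":0,"z":0,"rx":0,"ry":0,"rz":0,"claw":200},
    {"x":0,"y":0,"z":0,"rx":0,"ry":0,"rz":0,"claw":200},
    {"x":0,"y":0,"z":0,"rx":0,"ry":0,"rz":0,"claw":200},
    {"x":0,"y":0,"z":0,"rx":0,"ry":0,"rz":0,"claw":200},
  ],
  squeeze=12,
)

```text
t: 2.78
tool_pos: [0.5394, -0.1507, 0.0167]
orientation: [-3.059, -0.168, -0.595]
force: [0.1, 0.6, 0.3]
opening: 0.0321
gripper_force: 0.0
```

```bash
python3 - <<'E'
from h import *
t=case(.008,.026,.0)-[.0034*.994,.0034*.108,0]
rel([t[0]-.075,-.06,.16],22);rel([*t[:2],.12],22); rel([*t[:2],.024],22); s=robot.read_state();print(t,s['tool_pos'],s['force'],s['t'],s['opening'],s['gripper_force'])
E
```

```text
x -0.0106 y 0.1813 z 0.2866 rx -0.0001 ry 0.0001 rz -0.0008
x 0.1394 y 0.4840 z 0.2066 rx -0.0001 ry 0.0001 rz -0.0008
x 0.1394 y 0.4840 z 0.0146 rx -0.0001 ry 0.0001 rz -0.0008
[0.60906562 0.09134472 0.        ] [ 0.53936232 -0.15066462  0.01669475] [0.09679467 0.57436964 0.28208693] 2.7833 0.032120056547751956 0.0
```

```bash
python3 - <<'E'
from h import *
snap('wrist','w3');W,p=cloud('w3'); Z=W[...,2]
m=(Z>.0145)&(Z<.024)&(np.hypot(W[...,0]-.5425,W[...,1]+.154)<.05)&(p.min(2)>120)
q=W[m]; print(m.sum(), q.min(0),q.max(0),cv2.minEnclosingCircle((q[:,:2]*1000).astype(np.float32)))
s=robot.read_state();print(s['tool_pos'],s['opening'],s['gripper_force'])
E
```

```text
3392 [ 0.52017407 -0.17373037  0.01450223] [ 0.56490816 -0.12922513  0.01863731] ((542.5774536132812, -151.50946044921875), 22.501981735229492)
[ 0.53933919 -0.15067077  0.01663296] 0.028049479544712867 0.0
```

View pics/w3.png

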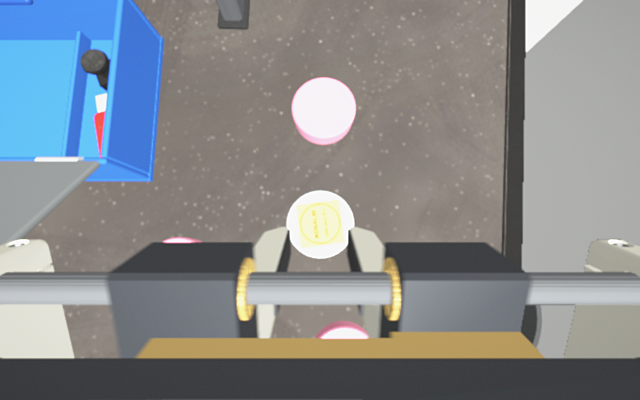

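```bash
python3 - <<'E'
from h import *
np.set_printoptions(precision=4,suppress=True)
W,p=cloud('w3'); s=robot.read_state(); M=rot(s['orientation']); print(M)
for v in (228,234,240,250,265):
    for u in (262,272,282,357,367,377): w=W[v,u]; print((u,v),w.round(3),((w-s['tool_pos'])@M).round(3))
print(robot.get_calibration('wrist')['origin'])
E
```

```text
[[ 0.9215  0.1096  0.3725]
 [ 0.1015 -0.994   0.0413]
 [ 0.3748 -0.0003 -0.9271]]
(262, 228) [ 0.535 -0.11  -0.002] [-0.006 -0.041  0.017]
(272, 228) [ 0.536 -0.118 -0.   ] [-0.006 -0.033  0.016]
(282, 228) [ 0.536 -0.13   0.044] [ 0.009 -0.021 -0.025]
(357, 228) [ 0.54  -0.173  0.045] [ 0.009  0.022 -0.027]
(367, 228) [ 0.544 -0.186 -0.001] [-0.006  0.035  0.017]
(377, 228) [ 0.545 -0.193 -0.002] [-0.006  0.043  0.017]
(262, 234) [ 0.531 -0.111 -0.001] [-0.01  -0.04   0.015]
(272, 234) [ 0.531 -0.127  0.053] [ 0.009 -0.025 -0.036]
(282, 234) [ 0.532 -0.132  0.053] [ 0.009 -0.02  -0.035]
(357, 234) [ 0.536 -0.172  0.054] [ 0.009  0.021 -0.036]
(367, 234) [ 0.537 -0.177  0.053] [ 0.009  0.026 -0.036]
(377, 234) [ 0.54  -0.193 -0.   ] [-0.01   0.042  0.014]
(262, 240) [ 0.528 -0.123  0.062] [ 0.009 -0.029 -0.045]
(272, 240) [ 0.528 -0.128  0.06 ] [ 0.008 -0.024 -0.043]
(282, 240) [ 0.529 -0.133  0.062] [ 0.009 -0.018 -0.046]
(357, 240) [ 0.533 -0.171  0.061] [ 0.009  0.02  -0.044]
(367, 240) [ 0.534 -0.177  0.061] [ 0.009  0.025 -0.044]
(377, 240) [ 0.534 -0.182  0.062] [ 0.009  0.03  -0.045]
(262, 250) [ 0.523 -0.126  0.073] [ 0.009 -0.026 -0.057]
(272, 250) [ 0.524 -0.131  0.073] [ 0.009 -0.022 -0.057]
(282, 250) [ 0.524 -0.135  0.071] [ 0.008 -0.017 -0.055]
(357, 250) [ 0.528 -0.17   0.074] [ 0.009  0.018 -0.058]
(367, 250) [ 0.529 -0.175  0.074] [ 0.009  0.023 -0.058]
(377, 250) [ 0.529 -0.18   0.074] [ 0.009  0.028 -0.058]
(262, 265) [ 0.518 -0.129  0.087] [ 0.008 -0.024 -0.072]
(272, 265) [ 0.518 -0.133  0.087] [ 0.009 -0.019 -0.072]
(282, 265) [ 0.518 -0.137  0.082] [ 0.006 -0.016 -0.068]
(357, 265) [ 0.522 -0.169  0.085] [ 0.008  0.017 -0.071]
(367, 265) [ 0.523 -0.173  0.088] [ 0.009  0.021 -0.073]
(377, 265) [ 0.523 -0.178  0.086] [ 0.008  0.025 -0.072]
[ 0.5299 -0.1517  0.217 ]
```

The wrist image shows the tin at (320,223) with the fingers at (270,240) and (370,240), one on each side. It hasn't moved. The opening was still shrinking, so I'll let the fingers settle and read again.

Emit:
arm_command(
  targets=[
    {"x":0,"y":0,"z":0,"rx":0,"ry":0,"rz":0,"claw":200},
    {"x":0,"y":0,"z":0,"rx":0,"ry":0,"rz":0,"claw":200},
    {"x":0,"y":0,"z":0,"rx":0,"ry":0,"rz":0,"claw":200},
    {"x":0,"y":0,"z":0,"rx":0,"ry":0,"rz":0,"claw":200},
  ],
)

```text
t: 3.17
tool_pos: [0.5392, -0.1507, 0.0165]
orientation: [-3.059, -0.168, -0.595]
force: [-0.6, -0.6, 0.3]
opening: 0.0203
gripper_force: 0.0
```

```bash
python3 - <<'E'
from h import *
np.set_printoptions(precision=4,suppress=True)
snap('wrist','w4');W,p=cloud('w4'); s=robot.read_state(); M=rot(s['orientation'])
L=(W-s['tool_pos'])@M; Z=W[...,2]
for v in range(200,300,6):
    r=L[v]; k=(abs(r[:,0]-.0085)<.004)&(r[:,2]<-.002)
    a=r[k&(r[:,1]<0)&(r[:,1]>-.05)]; b=r[k&(r[:,1]>0)&(r[:,1]<.05)]
    if len(a) and len(b): print(v,'s',a[:,2].mean().round(4),'L',a[:,1].min().round(4),a[:,1].max().round(4),'R',b[:,1].min().round(4),b[:,1].max().round(4))
m=(Z>.0145)&(Z<.024)&(np.hypot(W[...,0]-.5425,W[...,1]+.154)<.05)&(p.min(2)>120)
print(cv2.minEnclosingCircle((W[m][:,:2]*1000).astype(np.float32)),s['opening'],s['gripper_force'])
E
```

```text
230 s -0.0292 L -0.0209 -0.0098 R 0.0102 0.0214
236 s -0.0383 L -0.0242 -0.0098 R 0.0103 0.0244
242 s -0.0467 L -0.0206 -0.0099 R 0.0102 0.021
248 s -0.0538 L -0.0196 -0.0098 R 0.0102 0.02
254 s -0.0611 L -0.0183 -0.01 R 0.0102 0.0187
260 s -0.067 L -0.0174 -0.0099 R 0.0102 0.0178
266 s -0.0725 L -0.0163 -0.0098 R 0.0102 0.0165
((542.5845336914062, -151.5533447265625), 22.402982711791992) 0.020250861993650435 0.0
```

```bash
python3 - <<'E'
from h import *
W,p=cloud('w4'); s=robot.read_state(); L=(W-s['tool_pos'])@rot(s['orientation'])
for v in range(214,236,2): print(v,[(round(float(L[v,u,1]),3),round(float(L[v,u,2]),3),round(float(W[v,u,2]),3)) for u in (282,290,296,302)])
cv2.imwrite('pics/w4c.png',cv2.resize(cv2.imread('pics/w4.png')[170:310,220:420],None,fx=4,fy=4))
E
```

```text
214 [(-0.026, 0.02, -0.001), (-0.019, 0.004, 0.016), (-0.015, 0.003, 0.017), (-0.011, 0.004, 0.016)]
216 [(-0.026, 0.02, -0.002), (-0.019, 0.003, 0.016), (-0.015, 0.002, 0.018), (-0.011, 0.003, 0.017)]
218 [(-0.026, 0.019, -0.001), (-0.019, 0.002, 0.017), (-0.015, 0.003, 0.016), (-0.011, 0.002, 0.017)]
220 [(-0.026, 0.018, -0.001), (-0.019, 0.002, 0.016), (-0.015, 0.002, 0.016), (-0.011, 0.002, 0.017)]
222 [(-0.026, 0.018, -0.001), (-0.019, 0.001, 0.017), (-0.015, 0.002, 0.016), (-0.011, 0.001, 0.017)]
224 [(-0.026, 0.017, -0.001), (-0.019, 0.001, 0.016), (-0.015, 0.0, 0.017), (-0.011, 0.001, 0.016)]
226 [(-0.026, 0.017, -0.001), (-0.019, 0.0, 0.017), (-0.015, 0.002, 0.015), (-0.011, 0.001, 0.016)]
228 [(-0.026, 0.017, -0.001), (-0.016, -0.026, 0.044), (-0.013, -0.027, 0.044), (-0.011, -0.001, 0.017)]
230 [(-0.02, -0.029, 0.047), (-0.016, -0.029, 0.047), (-0.012, -0.03, 0.048), (-0.011, -0.001, 0.017)]
232 [(-0.02, -0.033, 0.05), (-0.015, -0.033, 0.05), (-0.012, -0.033, 0.05), (-0.011, -0.001, 0.017)]
234 [(-0.019, -0.037, 0.054), (-0.015, -0.037, 0.054), (-0.012, -0.036, 0.053), (-0.011, -0.001, 0.016)]
```

View pics/w4c.png

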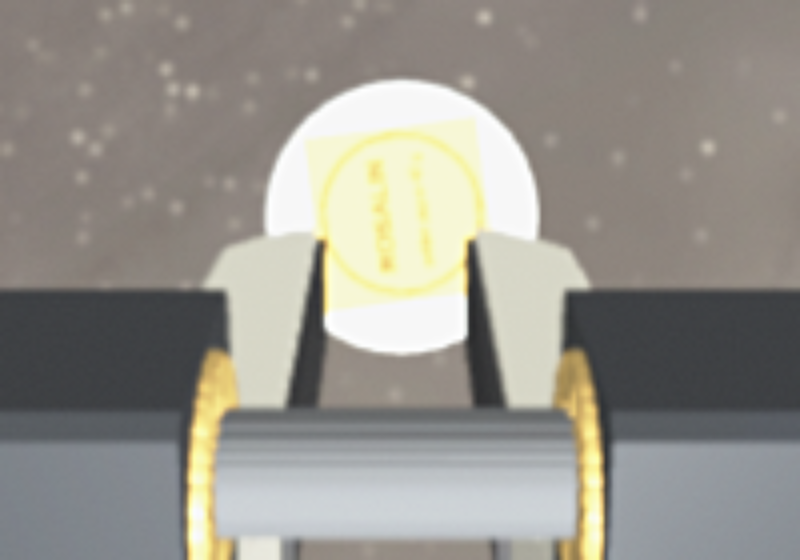

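The crop shows the fingers ending above the tin, with tips at crop (275,240) and (515,240). By depth the tips are at z≈0.044, about 26 mm behind the reported TCP instead of 14 mm ahead of it. They closed over the tin, so I'll plan with the measured tip position: reopen, go about 33 mm lower and check contact.

Emit:
arm_command(
  targets=[
    {"x":0,"y":0,"z":0.01,"rx":0,"ry":0,"rz":0,"claw":70},
    {"x":0.029,"y":0.0005,"z":0.01,"rx":0,"ry":0,"rz":0,"claw":70},
    {"x":0.029,"y":0.0005,"z":0.01,"rx":0,"ry":0,"rz":0,"claw":70},
    {"x":0.029,"y":0.0005,"z":0.01,"rx":0,"ry":0,"rz":0,"claw":70},
    {"x":0.029,"y":0.0005,"z":0.01,"rx":0,"ry":0,"rz":0,"claw":70},
    {"x":0.029,"y":0.0005,"z":0.01,"rx":0,"ry":0,"rz":0,"claw":70},
    {"x":0.029,"y":0.0005,"z":0.01,"rx":0,"ry":0,"rz":0,"claw":70},
    {"x":0.029,"y":0.0005,"z":0.01,"rx":0,"ry":0,"rz":0,"claw":70},
  ],
)

```text
t: 3.88
tool_pos: [0.5534, -0.1504, 0.0213]
orientation: [-3.059, -0.168, -0.594]
force: [0.3, 0.4, -0.3]
opening: 0.0662
gripper_force: 0.0
```

Emit:
arm_command(
  targets=[
    {"x":0,"y":0,"z":-0.01,"rx":0,"ry":0,"rz":0,"claw":70},
    {"x":0,"y":0,"z":-0.02,"rx":0,"ry":0,"rz":0,"claw":70},
    {"x":0,"y":0,"z":-0.03,"rx":0,"ry":0,"rz":0,"claw":70},
    {"x":0,"y":0,"z":-0.04,"rx":0,"ry":0,"rz":0,"claw":70},
    {"x":0,"y":0,"z":-0.05,"rx":0,"ry":0,"rz":0,"claw":70},
    {"x":0,"y":0,"z":-0.058,"rx":0,"ry":0,"rz":0,"claw":70},
    {"x":0,"y":0,"z":-0.065,"rx":0,"ry":0,"rz":0,"claw":70},
    {"x":0,"y":0,"z":-0.07,"rx":0,"ry":0,"rz":0,"claw":70},
    {"x":0,"y":0,"z":-0.073,"rx":0,"ry":0,"rz":0,"claw":70},
    {"x":0,"y":0,"z":-0.073,"rx":0,"ry":0,"rz":0,"claw":70},
  ],
)

```text
t: 4.72
tool_pos: [0.5535, -0.1503, -0.0154]
orientation: [-3.058, -0.168, -0.594]
force: [-0.2, 0.1, -0.6]
opening: 0.0674
gripper_force: 0.0
```

Emit:
arm_command(
  targets=[
    {"x":0,"y":0,"z":0,"rx":0,"ry":0,"rz":0,"claw":200},
    {"x":0,"y":0,"z":0,"rx":0,"ry":0,"rz":0,"claw":200},
    {"x":0,"y":0,"z":0,"rx":0,"ry":0,"rz":0,"claw":200},
    {"x":0,"y":0,"z":0,"rx":0,"ry":0,"rz":0,"claw":200},
    {"x":0,"y":0,"z":0,"rx":0,"ry":0,"rz":0,"claw":200},
    {"x":0,"y":0,"z":0,"rx":0,"ry":0,"rz":0,"claw":200},
    {"x":0,"y":0,"z":0,"rx":0,"ry":0,"rz":0,"claw":200},
  ],
  squeeze=12,
)

```text
t: 5.3
tool_pos: [0.554, -0.1506, -0.0147]
orientation: [-3.059, -0.168, -0.595]
force: [-1.3, 0.4, 2.6]
opening: 0.0447
gripper_force: 12.0
```

The tin is gripped: 44.7 mm opening, 12 N. Next I lift it, carry it across in front of the shelf, then lower it along the tool axis.

Emit:
arm_command(
  targets=[
    {"x":0,"y":0,"z":0.06,"rx":0,"ry":0,"rz":0,"claw":200},
    {"x":0,"y":0,"z":0.12,"rx":0,"ry":0,"rz":0,"claw":200},
    {"x":0.01,"y":0.03,"z":0.18,"rx":0,"ry":0,"rz":0,"claw":200},
    {"x":0.02,"y":0.1,"z":0.2,"rx":0,"ry":0,"rz":0,"claw":200},
    {"x":0.03,"y":0.18,"z":0.2,"rx":0,"ry":0,"rz":0,"claw":200},
    {"x":0.04,"y":0.26,"z":0.2,"rx":0,"ry":0,"rz":0,"claw":200},
    {"x":0.05,"y":0.34,"z":0.2,"rx":0,"ry":0,"rz":0,"claw":200},
    {"x":0.055,"y":0.42,"z":0.2,"rx":0,"ry":0,"rz":0,"claw":200},
    {"x":0.055,"y":0.4866,"z":0.2,"rx":0,"ry":0,"rz":0,"claw":200},
    {"x":0.055,"y":0.4866,"z":0.2,"rx":0,"ry":0,"rz":0,"claw":200},
  ],
)

```text
t: 6.13
tool_pos: [0.5807, 0.0986, 0.085]
orientation: [-3.056, -0.175, -0.594]
force: [-0.4, -0.2, -1.3]
opening: 0.0445
gripper_force: 12.0
```

```bash
python3 - <<'E'
from h import *
rel([.6238,.0927,-.0107],22); s=robot.read_state(); print(s['tool_pos'],s['force'],s['q'],s['opening'])
snap('wrist','w5')
E
```

```text
x 0.0863 y -0.0118 z -0.1915 rx -0.0010 ry 0.0000 rz -0.0032
[0.58065286 0.09858236 0.08503991] [-0.4104215  -0.20206739 -1.28951506] [ 0.06784844 -0.2052458   2.07482057  0.02497316  0.88839143  1.51243529] 0.04451709676023124
```

View pics/w5.png

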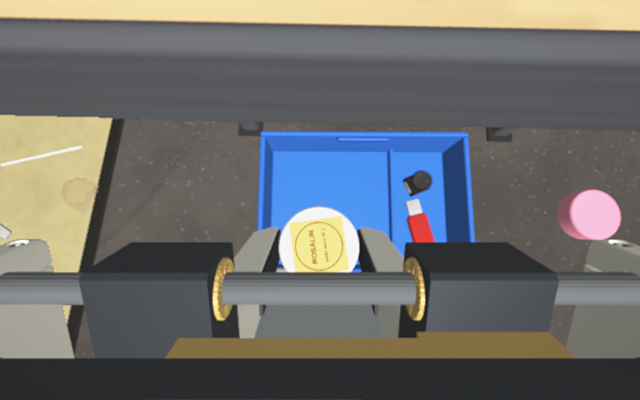

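The wrist image shows the tin held at (320,243) with the larger compartment at (325,190) ahead of and below it. Now I lower it along the tool axis.

Emit:
arm_command(
  targets=[
    {"x":0.015,"y":-0.0118,"z":-0.03,"rx":0,"ry":0,"rz":-0.003,"claw":200},
    {"x":0.03,"y":-0.0118,"z":-0.065,"rx":0,"ry":0,"rz":-0.003,"claw":200},
    {"x":0.045,"y":-0.0118,"z":-0.1,"rx":0,"ry":0,"rz":-0.003,"claw":200},
    {"x":0.06,"y":-0.0118,"z":-0.13,"rx":0,"ry":0,"rz":-0.003,"claw":200},
    {"x":0.075,"y":-0.0118,"z":-0.155,"rx":0,"ry":0,"rz":-0.003,"claw":200},
    {"x":0.083,"y":-0.0118,"z":-0.17,"rx":0,"ry":0,"rz":-0.003,"claw":200},
    {"x":0.086,"y":-0.0118,"z":-0.176,"rx":0,"ry":0,"rz":-0.003,"claw":200},
    {"x":0.086,"y":-0.0118,"z":-0.18,"rx":0,"ry":0,"rz":-0.003,"claw":200},
    {"x":0.086,"y":-0.0118,"z":-0.18,"rx":0,"ry":0,"rz":-0.003,"claw":200},
    {"x":0.086,"y":-0.0118,"z":-0.18,"rx":0,"ry":0,"rz":-0.003,"claw":200},
  ],
)

```text
t: 7.02
tool_pos: [0.6245, 0.0867, -0.0042]
orientation: [-3.06, -0.158, -0.596]
force: [0.1, 0.0, -0.1]
opening: 0.0443
gripper_force: 12.0
```

Emit:
arm_command(
  targets=[
    {"x":0,"y":0,"z":-0.003,"rx":0,"ry":0,"rz":0,"claw":200},
    {"x":0,"y":0,"z":-0.006,"rx":0,"ry":0,"rz":0,"claw":200},
    {"x":0,"y":0,"z":-0.009,"rx":0,"ry":0,"rz":0,"claw":200},
    {"x":0,"y":0,"z":-0.009,"rx":0,"ry":0,"rz":0,"claw":200},
  ],
)

```text
t: 7.35
tool_pos: [0.6241, 0.087, -0.0096]
orientation: [-3.06, -0.159, -0.595]
force: [-0.0, 0.6, -0.3]
opening: 0.0448
gripper_force: 12.0
```

Emit:
arm_command(
  targets=[
    {"x":0,"y":0,"z":-0.002,"rx":0,"ry":0,"rz":0,"claw":200},
    {"x":0,"y":0,"z":-0.004,"rx":0,"ry":0,"rz":0,"claw":200},
    {"x":0,"y":0,"z":-0.004,"rx":0,"ry":0,"rz":0,"claw":200},
  ],
)

```text
t: 7.6
tool_pos: [0.6249, 0.0871, -0.0107]
orientation: [-3.06, -0.159, -0.597]
force: [-2.8, 0.3, 4.6]
opening: 0.0445
gripper_force: 12.0
```

Emit:
arm_command(
  targets=[
    {"x":0,"y":0,"z":0,"rx":0,"ry":0,"rz":0,"claw":100},
    {"x":0,"y":0,"z":0,"rx":0,"ry":0,"rz":0,"claw":100},
    {"x":0,"y":0,"z":0,"rx":0,"ry":0,"rz":0,"claw":100},
    {"x":0,"y":0,"z":0,"rx":0,"ry":0,"rz":0,"claw":100},
    {"x":0,"y":0,"z":0,"rx":0,"ry":0,"rz":0,"claw":100},
  ],
)

```text
t: 8.02
tool_pos: [0.6241, 0.0869, -0.0117]
orientation: [-3.06, -0.159, -0.594]
force: [-0.0, -0.2, 0.4]
opening: 0.0564
gripper_force: 0.0
```

Emit:
arm_command(
  targets=[
    {"x":-0.01,"y":0,"z":0.03,"rx":0,"ry":0,"rz":0,"claw":100},
    {"x":-0.03,"y":0,"z":0.07,"rx":0,"ry":0,"rz":0,"claw":100},
    {"x":-0.05,"y":0,"z":0.12,"rx":0,"ry":0,"rz":0,"claw":100},
    {"x":-0.07,"y":0,"z":0.17,"rx":0,"ry":0,"rz":0,"claw":100},
    {"x":-0.1,"y":0,"z":0.22,"rx":0,"ry":0,"rz":0,"claw":200},
    {"x":-0.12,"y":0,"z":0.26,"rx":0,"ry":0,"rz":0,"claw":250},
    {"x":-0.15,"y":0,"z":0.29,"rx":0,"ry":0,"rz":0,"claw":250},
    {"x":-0.15,"y":0,"z":0.29,"rx":0,"ry":0,"rz":0,"claw":250},
    {"x":-0.15,"y":0,"z":0.29,"rx":0,"ry":0,"rz":0,"claw":250},
  ],
)

```text
t: 8.77
tool_pos: [0.55, 0.087, 0.1349]
orientation: [-3.059, -0.159, -0.6]
force: [0.5, -0.2, 0.0]
opening: 0.0278
gripper_force: 0.0
```

```bash
python3 - <<'E'
from h import *
np.set_printoptions(precision=4,suppress=True)
s=robot.read_state(); print(s['tool_pos'],s['q'],s['force'],s['t'])
snap('wrist','w6'); W,p=cloud('w6'); Z=W[...,2]
m=(Z>.017)&(Z<.028)&(np.hypot(W[...,0]-.6128,W[...,1]-.087)<.03)&(p.min(2)>110)
q=W[m]; print(m.sum(),q.mean(0),cv2.minEnclosingCircle((q[:,:2]*1000).astype(np.float32)))
c=q.mean(0); print('normal',np.linalg.svd(q-c)[2][2])
d=np.array([.6128,.087,0])-C; 
E
```

```text
[0.55   0.087  0.1349] [ 0.05   -0.3672  2.1101  0.0241  1.0122  1.5083] [ 0.4607 -0.2137  0.0435] 8.7667
1343 [0.613  0.0854 0.0203] ((613.4421997070312, 85.41287231445312), 22.557573318481445)
normal [-0.0002 -0.0003  1.    ]
```

View pics/w6.png

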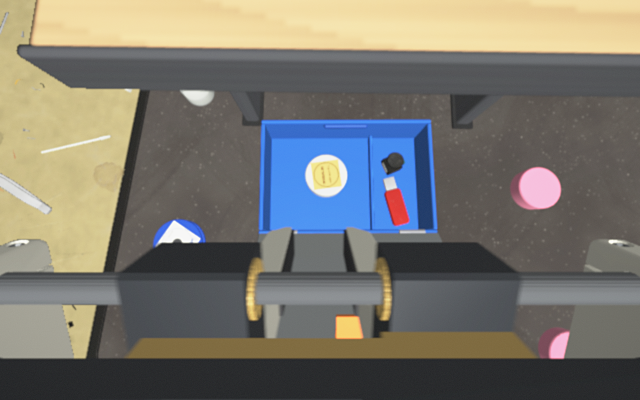

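The tin lies flat at (0.613, 0.085) with normal (0,0,1). In the image it is at (326,176), inside the larger compartment, and the spool at (180,235) has not moved. Now I plan the lid swing: get behind the free edge, then follow the arc.

```bash
cat >> h.py <<'E'
H=np.array([-.057,.052]); TIP=-.026
def plan(phi,tau,r,delta=.001,gap=.0):
    f,t=np.radians(phi),np.radians(tau); zt=np.array([np.sin(t),-np.cos(t)]); xt=np.array([np.cos(t),np.sin(t)])
    e=np.array([np.cos(f),np.sin(f)]); n=np.array([-np.sin(f),np.cos(f)])
    if phi-90>tau:   # edge on shaft
        E=H+.115*e+.002*n; tip=E-(.0085+gap-delta)*xt+.03*zt
    else:
        dmin=min(n@(.0085*xt),-n@(.0085*xt)); tip=H+r*e+n*(.002-delta+gap-dmin)
    S=np.array([.598-.6073+.004,.238]) - tip   # shelf edge
    sh=S@xt
    b=[tip-zt*.084-xt*.0375]  # body rear-lower... and lid distance
    B=[tip-zt*.084+k*.0375*xt for k in(-1,1)]; ld=min((q-H)@n for q in B)
    return tip,tip-TIP*zt,sh,ld
def tcp(phi,tau,r,**k):
    tip,T,sh,ld=plan(phi,tau,r,**k); return case(T[0],0,T[1]),tip,sh,ld
E
python3 - <<'E'
from h import *
s=robot.read_state()
for phi,tau,r in [(136.4,15,0),(130,17,0),(120,19,0),(112,21,0),(110,22,.085),(100,25,.086),(90,30,.088),(80,34,.09),(70,38,.092),(60,40,.094),(50,40,.096),(40,40,.098),(30,40,.1),(20,40,.102),(10,40,.104),(6,40,.104),(0,40,.104)]:
    p,tip,sh,ld=tcp(phi,tau,r); print(phi,tau,'tcp',p.round(4),'tip',tip.round(3),'shelf %.3f lid %.3f'%(sh,ld))
p,*_=tcp(136.4,15,0,gap=.025); print(p); rel([p[0],p[1],.15],15); rel(p,15)
E
```

```text
136.4 15 tcp [0.4737 0.0505 0.0738] tip [-0.141  0.099] shelf 0.167 lid -0.052
130 17 tcp [0.4848 0.0517 0.0831] tip [-0.131  0.108] shelf 0.158 lid -0.047
120 19 tcp [0.5028 0.0537 0.0952] tip [-0.114  0.12 ] shelf 0.141 lid -0.038
112 21 tcp [0.519  0.0554 0.1029] tip [-0.098  0.127] shelf 0.126 lid -0.029
110 22 tcp [0.5225 0.0558 0.1045] tip [-0.095  0.129] shelf 0.124 lid -0.025
100 25 tcp [0.5377 0.0574 0.1115] tip [-0.081  0.135] shelf 0.112 lid -0.005
90 30 tcp [0.5552 0.0593 0.1175] tip [-0.065  0.14 ] shelf 0.101 lid 0.018
80 34 tcp [0.5737 0.0613 0.1203] tip [-0.048  0.142] shelf 0.089 lid 0.038
70 38 tcp [0.5927 0.0634 0.1198] tip [-0.031  0.14 ] shelf 0.080 lid 0.057
60 40 tcp [0.6106 0.0654 0.1154] tip [-0.013  0.135] shelf 0.072 lid 0.070
50 40 tcp [0.6267 0.0671 0.1072] tip [0.003 0.127] shelf 0.065 lid 0.079
40 40 tcp [0.6412 0.0687 0.0958] tip [0.017 0.116] shelf 0.061 lid 0.085
30 40 tcp [0.6521 0.0699 0.0842] tip [0.028 0.104] shelf 0.060 lid 0.079
20 40 tcp [0.6612 0.0709 0.0706] tip [0.038 0.091] shelf 0.062 lid 0.070
10 40 tcp [0.6682 0.0716 0.0553] tip [0.045 0.075] shelf 0.066 lid 0.059
6 40 tcp [0.6695 0.0718 0.0487] tip [0.046 0.069] shelf 0.070 lid 0.054
0 40 tcp [0.6706 0.0719 0.0385] tip [0.047 0.058] shelf 0.075 lid 0.047
[0.44966968 0.04787587 0.06735444]
x -0.1997 y -0.0782 z 0.0331 rx -0.0067 ry 0.0612 rz 0.0022
x -0.1997 y -0.0782 z -0.1322 rx -0.0067 ry 0.0612 rz 0.0022
```

Emit:
arm_command(
  targets=[
    {"x":-0.07,"y":-0.03,"z":0.02,"rx":0,"ry":0,"rz":0,"claw":255},
    {"x":-0.14,"y":-0.06,"z":0.033,"rx":-0.0067,"ry":0.0612,"rz":0.0022,"claw":255},
    {"x":-0.2,"y":-0.078,"z":0.033,"rx":-0.0067,"ry":0.0612,"rz":0.0022,"claw":255},
    {"x":-0.2,"y":-0.078,"z":0.033,"rx":-0.0067,"ry":0.0612,"rz":0.0022,"claw":255},
    {"x":-0.2,"y":-0.078,"z":0,"rx":-0.0067,"ry":0.0612,"rz":0.0022,"claw":255},
    {"x":-0.2,"y":-0.078,"z":-0.06,"rx":-0.0067,"ry":0.0612,"rz":0.0022,"claw":255},
    {"x":-0.2,"y":-0.078,"z":-0.11,"rx":-0.0067,"ry":0.0612,"rz":0.0022,"claw":255},
    {"x":-0.2,"y":-0.078,"z":-0.132,"rx":-0.0067,"ry":0.0612,"rz":0.0022,"claw":255},
    {"x":-0.2,"y":-0.078,"z":-0.132,"rx":-0.0067,"ry":0.0612,"rz":0.0022,"claw":255},
    {"x":-0.2,"y":-0.078,"z":-0.132,"rx":-0.0067,"ry":0.0612,"rz":0.0022,"claw":255},
  ],
)

```text
t: 9.65
tool_pos: [0.4484, 0.048, 0.066]
orientation: [-3.097, -0.167, -0.401]
force: [0.3, 0.1, 1.8]
opening: 0.0004
gripper_force: 0.0
```

```bash
python3 - <<'E'
from h import *
snap('side','s1')
s=robot.read_state(); print(s['tool_pos'],s['q'],s['force'],s['t'],s['opening'])
for phi,tau,r in [(138,15,0),(134,16,0),(130,17,0),(125,18,0),(120,19,0),(115,20,0),(110,22,.085),(105,23.5,.085),(100,25,.086),(95,27.5,.087)]:
    rel(tcp(phi,tau,r)[0],tau)
E
```

```text
[0.4494483  0.04794971 0.06740693] [-0.04176781 -0.51158458  2.3085168   0.04348906  1.08764323  1.40590821] [-0.44777048  0.4522584  -0.17490942] 9.7 0.000298007083443608
x 0.0442 y 0.0046 z 0.0080 rx 0.0000 ry -0.0008 rz 0.0002
x 0.0570 y 0.0060 z 0.0201 rx 0.0010 ry -0.0095 rz 0.0002
x 0.0706 y 0.0075 z 0.0313 rx 0.0019 ry -0.0182 rz 0.0001
x 0.0882 y 0.0094 z 0.0441 rx 0.0028 ry -0.0268 rz 0.0001
x 0.1067 y 0.0114 z 0.0556 rx 0.0038 ry -0.0355 rz 0.0001
x 0.1262 y 0.0135 z 0.0656 rx 0.0047 ry -0.0442 rz 0.0001
x 0.1462 y 0.0157 z 0.0742 rx 0.0066 ry -0.0615 rz 0.0001
x 0.1612 y 0.0173 z 0.0808 rx 0.0080 ry -0.0745 rz 0.0001
x 0.1765 y 0.0190 z 0.0882 rx 0.0094 ry -0.0876 rz 0.0001
x 0.1936 y 0.0208 z 0.0949 rx 0.0118 ry -0.1092 rz 0.0001
```

View pics/s1.png

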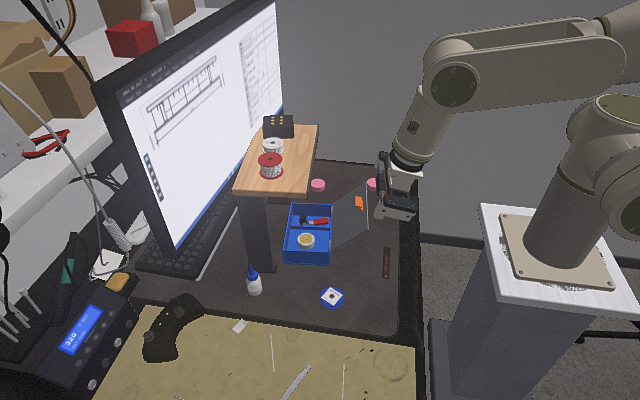

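The side image shows the gripper at (395,195) on the robot's side of the lid edge at (368,210), and the tin at (306,240). Now I push the lid up.

Emit:
arm_command(
  targets=[
    {"x":0.0442,"y":0.0046,"z":0.008,"rx":0,"ry":0,"rz":0,"claw":255},
    {"x":0.057,"y":0.006,"z":0.02,"rx":0.001,"ry":-0.0095,"rz":0,"claw":255},
    {"x":0.0706,"y":0.0075,"z":0.0313,"rx":0.002,"ry":-0.018,"rz":0,"claw":255},
    {"x":0.0882,"y":0.0094,"z":0.0441,"rx":0.003,"ry":-0.027,"rz":0,"claw":255},
    {"x":0.1067,"y":0.0114,"z":0.0556,"rx":0.004,"ry":-0.0355,"rz":0,"claw":255},
    {"x":0.1262,"y":0.0135,"z":0.0656,"rx":0.005,"ry":-0.044,"rz":0,"claw":255},
    {"x":0.1462,"y":0.0157,"z":0.0742,"rx":0.0066,"ry":-0.0615,"rz":0,"claw":255},
    {"x":0.1612,"y":0.0173,"z":0.0808,"rx":0.008,"ry":-0.0745,"rz":0,"claw":255},
    {"x":0.1765,"y":0.019,"z":0.0882,"rx":0.0094,"ry":-0.0876,"rz":0,"claw":255},
    {"x":0.1936,"y":0.0208,"z":0.0949,"rx":0.0118,"ry":-0.1092,"rz":0,"claw":255},
  ],
)

```text
t: 10.53
tool_pos: [0.5473, 0.0584, 0.1165]
orientation: [-3.021, -0.164, -0.746]
force: [-2.0, -0.2, -1.3]
opening: 0.0003
gripper_force: 0.7
```

```bash
python3 - <<'E'
from h import *
snap('side','s2'); W,p=cloud('s2'); Z=W[...,2]; S=cv2.cvtColor(p,cv2.COLOR_RGB2HSV)[...,1]
s=robot.read_state(); print(s['tool_pos'],s['q'],s['force'],s['t'])
# lid points: local case coords
D=W-C; u=D[...,0]*np.cos(PSI)+D[...,1]*np.sin(PSI); v=-D[...,0]*np.sin(PSI)+D[...,1]*np.cos(PSI)
m=(v>.045)&(v<.086)&(u>-.14)&(u<.06)&(Z>.065)&(Z<.18)&(S<90)
a=np.degrees(np.arctan2(Z[m]-.052,u[m]+.057)); print(m.sum(),np.percentile(a,[10,50,90]))
for phi,tau,r in [(90,30,.088),(85,32,.089),(80,34,.09),(75,36,.091),(70,38,.092),(65,39,.093),(60,40,.094),(55,40,.095),(50,40,.096),(45,40,.097)]:
    rel(tcp(phi,tau,r)[0],tau)
E
```

```text
[0.54765335 0.05848631 0.1162274 ] [-0.03585291 -0.47818506  2.25666139  0.08672697  0.88202174  1.38803166] [-0.65344825 -0.73857339  0.25575705] 10.5833
104 [90.73132568 93.06163658 94.55753442]
x 0.0152 y 0.0017 z 0.0025 rx 0.0021 ry -0.0181 rz 0.0001
x 0.0334 y 0.0037 z 0.0061 rx 0.0040 ry -0.0354 rz 0.0001
x 0.0520 y 0.0057 z 0.0082 rx 0.0059 ry -0.0528 rz 0.0001
x 0.0710 y 0.0078 z 0.0086 rx 0.0078 ry -0.0701 rz 0.0001
x 0.0901 y 0.0099 z 0.0072 rx 0.0097 ry -0.0875 rz 0.0001
x 0.1081 y 0.0118 z 0.0037 rx 0.0106 ry -0.0962 rz 0.0001
x 0.1259 y 0.0137 z -0.0016 rx 0.0116 ry -0.1048 rz 0.0001
x 0.1423 y 0.0155 z -0.0090 rx 0.0116 ry -0.1048 rz 0.0001
x 0.1581 y 0.0172 z -0.0180 rx 0.0116 ry -0.1048 rz 0.0001
x 0.1731 y 0.0189 z -0.0286 rx 0.0116 ry -0.1048 rz 0.0001
```

The lid is at about 93°, following the plan. I continue along the arc.

Emit:
arm_command(
  targets=[
    {"x":0.0152,"y":0.0017,"z":0.0025,"rx":0.002,"ry":-0.018,"rz":0,"claw":255},
    {"x":0.0334,"y":0.0037,"z":0.006,"rx":0.004,"ry":-0.035,"rz":0,"claw":255},
    {"x":0.052,"y":0.0057,"z":0.008,"rx":0.006,"ry":-0.053,"rz":0,"claw":255},
    {"x":0.071,"y":0.0078,"z":0.0086,"rx":0.0078,"ry":-0.07,"rz":0,"claw":255},
    {"x":0.09,"y":0.01,"z":0.007,"rx":0.0097,"ry":-0.0875,"rz":0,"claw":255},
    {"x":0.108,"y":0.0118,"z":0.0037,"rx":0.0106,"ry":-0.096,"rz":0,"claw":255},
    {"x":0.126,"y":0.0137,"z":-0.0016,"rx":0.0116,"ry":-0.105,"rz":0,"claw":255},
    {"x":0.1423,"y":0.0155,"z":-0.009,"rx":0.0116,"ry":-0.105,"rz":0,"claw":255},
    {"x":0.158,"y":0.0172,"z":-0.018,"rx":0.0116,"ry":-0.105,"rz":0,"claw":255},
    {"x":0.173,"y":0.0189,"z":-0.0286,"rx":0.0116,"ry":-0.105,"rz":0,"claw":255},
  ],
)

```text
t: 11.42
tool_pos: [0.6336, 0.0678, 0.1018]
orientation: [-2.916, -0.158, -1.054]
force: [-1.4, 0.2, 0.5]
opening: 0.0007
gripper_force: 0.4
```

```bash
python3 - <<'E'
from h import *
s=robot.read_state(); print(s['tool_pos'],s['q'],s['force'],s['t'])
for phi,tau,r in [(40,40,.098),(35,40,.099),(30,40,.1),(25,40,.101),(20,40,.102),(16,40,.103),(13,40,.104),(11,40,.104),(9,40,.104),(8,40,.104)]:
    rel(tcp(phi,tau,r)[0],tau)
E
```

```text
[0.63360455 0.06776541 0.10175579] [-0.0295157  -0.3226109   2.26295809  0.1776343   0.51907281  1.31022345] [-1.37820244  0.15035348  0.49303573] 11.4167
x 0.0153 y 0.0018 z -0.0118 rx 0.0002 ry -0.0022 rz 0.0001
x 0.0265 y 0.0031 z -0.0229 rx 0.0002 ry -0.0022 rz 0.0001
x 0.0370 y 0.0042 z -0.0351 rx 0.0002 ry -0.0022 rz 0.0001
x 0.0466 y 0.0052 z -0.0482 rx 0.0002 ry -0.0022 rz 0.0001
x 0.0552 y 0.0062 z -0.0622 rx 0.0002 ry -0.0022 rz 0.0001
x 0.0617 y 0.0069 z -0.0740 rx 0.0002 ry -0.0022 rz 0.0001
x 0.0666 y 0.0074 z -0.0831 rx 0.0002 ry -0.0022 rz 0.0001
x 0.0683 y 0.0076 z -0.0896 rx 0.0002 ry -0.0022 rz 0.0001
x 0.0699 y 0.0078 z -0.0962 rx 0.0002 ry -0.0022 rz 0.0001
x 0.0705 y 0.0078 z -0.0995 rx 0.0002 ry -0.0022 rz 0.0001
```

Emit:
arm_command(
  targets=[
    {"x":0.0153,"y":0.0018,"z":-0.0118,"rx":0,"ry":-0.002,"rz":0,"claw":255},
    {"x":0.0265,"y":0.003,"z":-0.023,"rx":0,"ry":-0.002,"rz":0,"claw":255},
    {"x":0.037,"y":0.0042,"z":-0.035,"rx":0,"ry":-0.002,"rz":0,"claw":255},
    {"x":0.0466,"y":0.0052,"z":-0.048,"rx":0,"ry":-0.002,"rz":0,"claw":255},
    {"x":0.0552,"y":0.0062,"z":-0.062,"rx":0,"ry":-0.002,"rz":0,"claw":255},
    {"x":0.0617,"y":0.0069,"z":-0.074,"rx":0,"ry":-0.002,"rz":0,"claw":255},
    {"x":0.0666,"y":0.0074,"z":-0.083,"rx":0,"ry":-0.002,"rz":0,"claw":255},
    {"x":0.0683,"y":0.0076,"z":-0.0896,"rx":0,"ry":-0.002,"rz":0,"claw":255},
    {"x":0.07,"y":0.0078,"z":-0.0962,"rx":0,"ry":-0.002,"rz":0,"claw":255},
    {"x":0.0705,"y":0.0078,"z":-0.0995,"rx":0,"ry":-0.002,"rz":0,"claw":255},
  ],
)

```text
t: 12.25
tool_pos: [0.6679, 0.0717, 0.0507]
orientation: [-2.915, -0.158, -1.057]
force: [-0.8, 0.6, -0.3]
opening: 0.0006
gripper_force: 0.2
```

```bash
cat > look.py <<'E'
from h import *
import sys
s=robot.read_state(); print(s['tool_pos'],s['force'],s['t'])
for n in ('side','wrist'):
    snap(n,n+sys.argv[1]); W,p=cloud(n+sys.argv[1]); Z=W[...,2]; S=cv2.cvtColor(p,cv2.COLOR_RGB2HSV)[...,1]
    D=W-C; u=D[...,0]*np.cos(PSI)+D[...,1]*np.sin(PSI); v=-D[...,0]*np.sin(PSI)+D[...,1]*np.cos(PSI)
    m=(abs(v)<.08)&(abs(v)>.03)&(u>-.05)&(u<.055)&(Z>.04)&(Z<.085)&(S<90)
    if m.sum()>50:
        A=np.c_[u[m],np.ones(m.sum())]; k=np.ones(m.sum(),bool); z=Z[m]
        for _ in range(5): c=np.linalg.lstsq(A[k],z[k],rcond=None)[0]; k=abs(A@c-z)<.003
        print(n,m.sum(),k.sum(),'lid angle',np.arctan(c[0]),'z at edge',c@[.058,1])
rel(tcp(0,40,.104)[0],40)
E
python3 look.py a
```

```text
[0.66788382 0.07169168 0.05074037] [-0.84047263  0.63060281 -0.28697813] 12.25
side 777 767 lid angle 0.09978697461787385 z at edge 0.06552455726987874
wrist 4030 4030 lid angle 0.09800939111605819 z at edge 0.06403247842613953
x 0.0059 y 0.0004 z -0.0243 rx 0.0002 ry -0.0013 rz 0.0001
```

The lid is at about 0.1 rad, right at the tab's engagement. Now I press straight down slowly.

Emit:
arm_command(
  targets=[
    {"x":0,"y":0,"z":-0.0015,"rx":0,"ry":0,"rz":0,"claw":255},
    {"x":0.001,"y":0,"z":-0.003,"rx":0,"ry":0,"rz":0,"claw":255},
    {"x":0.001,"y":0,"z":-0.0045,"rx":0,"ry":0,"rz":0,"claw":255},
    {"x":0.0015,"y":0,"z":-0.006,"rx":0,"ry":0,"rz":0,"claw":255},
    {"x":0.002,"y":0,"z":-0.0075,"rx":0,"ry":0,"rz":0,"claw":255},
    {"x":0.002,"y":0,"z":-0.009,"rx":0,"ry":0,"rz":0,"claw":255},
  ],
)

```text
t: 12.85
tool_pos: [0.6694, 0.0717, 0.0473]
orientation: [-2.914, -0.158, -1.059]
force: [-9.2, -0.6, 9.7]
opening: 0.0003
gripper_force: 5.4
```

Emit:
arm_command(
  targets=[
    {"x":0,"y":0,"z":-0.0015,"rx":0,"ry":0,"rz":0,"claw":255},
    {"x":0.001,"y":0,"z":-0.003,"rx":0,"ry":0,"rz":0,"claw":255},
    {"x":0.001,"y":0,"z":-0.0045,"rx":0,"ry":0,"rz":0,"claw":255},
    {"x":0.001,"y":0,"z":-0.006,"rx":0,"ry":0,"rz":0,"claw":255},
  ],
)

```text
t: 13.18
tool_pos: [0.6693, 0.0717, 0.0434]
orientation: [-2.915, -0.158, -1.057]
force: [-0.6, 0.6, 0.0]
opening: 0.0006
gripper_force: 0.0
```

The force rose to about 10 N and then vanished, so the tab snapped through. I follow the lid down until it is flush.

Emit:
arm_command(
  targets=[
    {"x":0,"y":0,"z":-0.002,"rx":0,"ry":0,"rz":0,"claw":255},
    {"x":0,"y":0,"z":-0.004,"rx":0,"ry":0,"rz":0,"claw":255},
    {"x":0,"y":0,"z":-0.006,"rx":0,"ry":0,"rz":0,"claw":255},
    {"x":0,"y":0,"z":-0.008,"rx":0,"ry":0,"rz":0,"claw":255},
    {"x":0,"y":0,"z":-0.008,"rx":0,"ry":0,"rz":0,"claw":255},
  ],
)

```text
t: 13.6
tool_pos: [0.67, 0.0717, 0.0404]
orientation: [-2.914, -0.158, -1.06]
force: [-5.5, -0.4, 8.0]
opening: 0.0003
gripper_force: 4.0
```

```bash
python3 look.py b
```

```text
[0.670035   0.07169381 0.04036694] [-5.45141997 -0.36916371  8.00695627] 13.6
side 742 728 lid angle -0.006187117223847633 z at edge 0.0535938137237212
wrist 3701 3701 lid angle -0.0017413032044992858 z at edge 0.052654127943164285
x 0.0012 y 0.0004 z -0.0038 rx 0.0002 ry -0.0003 rz 0.0001
```

The lid is flush at about 0 rad. One slightly firmer press, then I retreat along the tool axis.

Emit:
arm_command(
  targets=[
    {"x":0,"y":0,"z":-0.002,"rx":0,"ry":0,"rz":0,"claw":255},
    {"x":0,"y":0,"z":-0.003,"rx":0,"ry":0,"rz":0,"claw":255},
    {"x":0,"y":0,"z":-0.003,"rx":0,"ry":0,"rz":0,"claw":255},
  ],
)

```text
t: 13.95
tool_pos: [0.6708, 0.0717, 0.0401]
orientation: [-2.913, -0.158, -1.062]
force: [-7.9, -0.8, 13.3]
opening: 0.0003
gripper_force: 6.4
```

Emit:
arm_command(
  targets=[
    {"x":-0.005,"y":0,"z":0.015,"rx":0,"ry":0,"rz":0,"claw":255},
    {"x":-0.04,"y":-0.004,"z":0.05,"rx":0,"ry":0,"rz":0,"claw":255},
    {"x":-0.09,"y":-0.01,"z":0.1,"rx":0,"ry":0,"rz":0,"claw":255},
    {"x":-0.15,"y":-0.016,"z":0.15,"rx":0,"ry":0,"rz":0,"claw":255},
    {"x":-0.21,"y":-0.022,"z":0.2,"rx":0,"ry":0,"rz":0,"claw":255},
    {"x":-0.25,"y":-0.026,"z":0.24,"rx":0,"ry":0,"rz":0,"claw":255},
    {"x":-0.25,"y":-0.026,"z":0.24,"rx":0,"ry":0,"rz":0,"claw":255},
    {"x":-0.25,"y":-0.026,"z":0.24,"rx":0,"ry":0,"rz":0,"claw":255},
  ],
)

```text
t: 14.62
tool_pos: [0.5451, 0.0584, 0.1622]
orientation: [-2.912, -0.158, -1.068]
force: [1.1, 0.3, 0.8]
opening: 0.0003
gripper_force: 0.0
```

```bash
python3 look.py c
```

```text
[0.54509608 0.05839878 0.16218208] [1.07798596 0.33446866 0.83237488] 14.6167
side 1191 1167 lid angle -0.002171541415093653 z at edge 0.05394769889276312
wrist 7074 7074 lid angle -0.00633351629369888 z at edge 0.05299076562560904
x 0.2522 y 0.0266 z -0.2393 rx 0.0003 ry -0.0005 rz 0.0002
```

View pics/sidec.png

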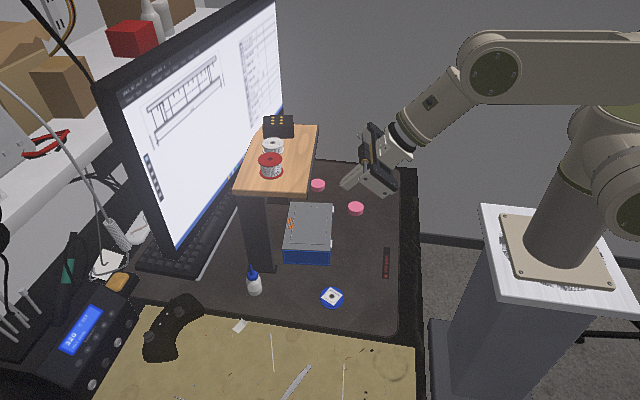

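The lid lies flush at (308,230), with its angle within 0.01 rad of shut. The spool at (332,297) and the bottle at (254,282) have not moved, and the gripper is clear. Handing in.

```bash
python3 -c "
from plant import robot
print(robot.close_job())"
```

```text
the job is handed in; nothing more can be done
None
```

The job is handed in (the interface gave no verdict back): before closing, the white tin measured flat in the larger compartment; the lid then snapped and stayed flush within about 0.01 rad, the spool and bottle look unmoved, and the gripper is clear.

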